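# Set the jigger's profile and hold the arm on its stop

### The arm

A 6-joint arm with a two-finger parallel gripper is mounted at the origin on the work surface. World frame = base frame: x ahead of the robot, y to its left, z up, the work surface at z = 0. Lengths are in m, angles in rad, forces in N, time in s.
With the tool pointing down it reaches from about 0.25 to 0.8 m from the base axis. Payload 3.9 kg.
Tool frame: the origin (TCP) lies at the very end of the fingers, on their centre line; the grasp point (between the pads) lies 19 mm behind it; z points along the fingers, y is the direction in which the jaws open and shut (so a half turn about z gives the same grasp; the last joint's range is limited). The gripper opens to 85 mm and grips with 20 to 120 N. Pads are 22 mm wide; open, the fingers measure 114 mm over their backs; the gripper's body (76 mm by 85 mm) begins 54 mm behind the grasp point. The pads swing forward as they close: fully open they stand 13 mm farther back than shut.
Start: joints at [-1.185, 0.26, -0.138, 1.173, 0, 1.571], TCP at [0.198, -0.486, 0.231] pointing down, gripper open.
Joint ranges: [-2.78, 2.78], [-0.83, 1.72], [-1.28, 1.37], [-1.9, 2.12], [-1.57, 1.48], [-3.14, 3.14]. Speed limits (rad/s): [2.57, 2.57, 3.14, 3.14, 3.14, 3.14].

### API

Orientations are given as [roll, pitch, yaw] about the fixed x, y, z axes, in that order (R = Rz(yaw) Ry(pitch) Rx(roll)).
In Python, from cell import telemetry, grab_frame, bot gives the robot as it stands.
- The arm moves only by the tool move_arm, never from a script. Its argument "deltas" is a list of rows, each a list of 3 entries, a list of its own where there are three numbers: the shift along the tool's x, y, z in mm, then the turn about the tool's z in rad, then the gripper's target within -1 to 1 (shut at 1, half-way at 0, fully open at -1). In form: [[[tx, ty, tz], twist, jaw], ...]. A call has 1 to 20 rows; each row shifts and turns the commanded pose from where the row before left it, along the tool's axes as they then stand; what a row does not reach is not made up. A row lasts 1/8 s, in which the tool goes at most 62.5 mm and 10.7 degrees, less where a joint would pass 70% of its speed; a pose out of reach is approached as far as the arm can. A call is refused whole if a number of a shift passes 62.5 or a number of a turn 0.188, either way. A call with a gripper value outside its range is refused whole. The fingers move at their own pace and stop on an object; "newtons" is the grip in N (left out, the last holds). Time passes only in rows, so rows that do not move let the fingers close. It gives the time, the measured TCP pose, the force and the opening at its end, in the units of the state.
- telemetry.state(): the state, without advancing time (a new reading comes with each control period).
- grab_frame(name): name is "scene" or "top" or "wrist"; returns a dict with "color" (384x512x3 uint8, red, green, blue), "camera_matrix" (3x3 intrinsics, pixels), "view" (4x4, takes a point from world to camera coordinates). Camera axes: x right, y down, z forward; pixel columns grow to the right and rows downward; lengths in m; the calibration is good to about 2 mm. A picture is of the moment at which its call begins. There is no depth.
- bot.close_job(): hands the job in, once; it reports no verdict.
The state is a dict: "t": time; "qpos": joint angles; "joint_vel": joint speeds; "joint_efforts": joint torques, N m; "eef_pos": TCP position; "tool_rot": TCP orientation; "force": force on the tool from outside, world axes, zero at the start; "torque": the same for the moment, N m; "opening": finger opening in m.
Only numpy, scipy, OpenCV 4.12 (cv2) and the standard library are available. Lean on these libraries where they do the work, as an engineer would, in place of code of your own. Each camera call takes 0.05 s, during which the arm holds its last target. There are 200 camera calls.

### The job

Get the plate jigger ready to have its profile gap checked: slide the loose profile holder out along the raised arm until it sits against the brass set collar, then tighten its red wing knob clockwise as far as it goes. Then draw the arm steadily down by its wooden handle, without slamming it, fully on to its stop and finish still holding it there, because the spring lifts it as soon as it is let go. Do not bring the arm down with the holder loose, and leave the bowl, the cup and the spare mould where they stand.

Things in the scene. Friction and masses are not known exactly. Their poses are not given: they have to be found in the camera images.
- jigger: bench jigger for shaping plates: green bed (560 x 150 mm, x from -430 to +130) with a wheel head, a white plaster hump mould (top 112 mm above the bench) and a clevis (x = -270 mm) in which a grey arm hinges. Origin: on the wheel's axis at bench level; +x level, under the arm, towards the handle end; z up. Fixed, but stands elsewhere each time, +x within 0.25 rad of the robot's right (world -y).
- pivot (a point): centre of the arm's hinge pin in the clevis, 270 mm behind the spindle and 165 mm above the bench; the pin is level, across the arm
- beam (a joint): how far the arm is down, rad: 0 = raised (it slopes up to the handle at 0.30 rad), 0.30 = fully down on its stop, level. A spring lifts it: some 9 N down at the handle starts it, some 13 N keep it on the stop; let go, it rises to 0. The arm is a bar 16 mm thick, 42 mm deep, with round counterweights behind the hinge.
- handle (a point): centre of the wooden handle at the arm's free end, on the arm's centre line 520 mm from the pivot: a round grip in line with the arm, 26 to 32 mm thick (31 here), reaching 63 mm either way along the arm. x of this frame: along the arm away from the pivot; z: square to the arm, upwards. Free on all sides; with the arm down it lies 165 mm above the bench.
- holder (a joint): how far the profile holder is slid along the arm towards the handle, m: 0 = innermost, 0.070 = against the brass set collar (fixed on the arm, no higher than the holder). The holder is an aluminium saddle, 64 mm long, 43 mm wide, top 31 mm above the arm's centre line, steel profile plate below. It drags with 4 to 6 N, stays put, may be moved by its knob; once the knob is tight it cannot slide.
- knob_grip (a point): middle of the red wing of the clamp knob on the holder, on the knob's axis, 63 mm above the arm's centre line; at holder = 0.070 it is 321 mm from the pivot along the arm. Wing 52 mm long, 14 mm thick, 26 mm high (13 mm above and below this point) on an 18 mm stem; 18 mm free below it down to the holder. x of this frame: along the wing; z: the knob's axis, square to the arm.
- knob (a joint): angle of the clamp knob, rad: grows clockwise seen from above; 0 = slack (wing along the arm), 1.4 = tight, its end (wing nearly across the arm). Turning takes about 0.1 N m; it stays where it is left.
- bowl: white bowl beside the machine, 110 mm across the rim, 55 mm high, loose; origin under its centre
- cup: terracotta cup, 72 mm across, 75 mm high, loose; origin under its centre
- spare_mould: spare plaster mould, 140 mm across, 50 mm high, loose; origin under its centre

How it is judged:
On the way, in this order (a step that is already met when the one before it is completed fails the run):
1. the profile holder is against the set collar (value of joint holder above 0.067 m), for 0.1 s.
2. the clamp knob is tight with the holder against the collar (value of joint holder above 0.067 m and value of joint knob above 1.15 rad), for 0.2 s.
At the end, for the whole second after the job is handed in: the robot is still pressing on the arm and holds it on its stop (within 0.008 rad, about 2 mm at the profile); the holder is within 3 mm of the set collar and the knob is turned to 1.15 rad or more; bowl, cup and spare mould are within 20 mm of where they stood (all of step 2 and value of joint beam above 0.292 rad and (contact force between jigger and the fingers above 3 N or contact force between jigger and the arm above 3 N) and distance of each of bowl, cup, spare_mould from where it was at the start of the episode below 0.02 m); the arm keeps its last pose, push and grip.
It fails at once if the arm is brought more than half-way down before the holder is at the collar and the knob is tight (value of joint beam above 0.15 rad and not (value of joint holder above 0.067 m and value of joint knob above 1.15 rad)).
It fails at once if the arm is slammed down (faster than 0.8 rad/s, 0.4 m/s at the handle) (velocity of joint beam above 0.8 rad/s).
It fails at once if the bowl, the cup or the spare mould is moved by more than 20 mm (distance of any of bowl, cup, spare_mould from where it was at the start of the episode above 0.02 m).
It also fails if it takes over 51 s, if anything falls off the work surface, if the arm or the gripper's body presses on something with over 40 N, if the wrist force passes 120 N, or if a joint passes its speed limit or range.

## Working session

There is one attempt and no reset: what is moved stays moved. The work goes in short steps, Python scripts to look and compute and a tool call to move; the robot and the scene stay as the last step left them, time stands still between calls to the robot, and variables do not carry over. Pictures are saved under pics/ and viewed, about 8 in all and at most 12, crops included, and the job is handed in when it is done.

Besides the shell and the picture viewer there is one more tool, called after "Request:" in YAML: its name, and indented under it one key for each argument. move_arm: Moves the arm, as the interface text tells. Its arguments: {"type":"object","properties":{"deltas":{"type":"array"},"newtons":{"type":"number"}},"required":["deltas"]}

```bash
mkdir -p pics
python3 - <<'E'
from cell import telemetry, grab_frame, bot
import cv2,numpy as np
s=telemetry.state();print({k:np.round(v,3).tolist() for k,v in s.items()})
for n in ["scene","top"]:
    f=grab_frame(n);cv2.imwrite(f"pics/{n}0.png",f["color"][:,:,::-1]);print(n,f["camera_matrix"].round(1).tolist(),f["view"].round(4).tolist())
a=cv2.imread("pics/scene0.png");b=cv2.imread("pics/top0.png")
E
```

```text
{'t': 0.0, 'qpos': [-1.185, 0.261, -0.139, 1.173, 0.0, 1.571], 'joint_vel': [0.001, 0.001, 0.0, -0.0, -0.0, 0.0], 'joint_efforts': [-0.002, -40.568, 25.392, 0.019, -0.0, -0.0], 'eef_pos': [0.197, -0.486, 0.23], 'tool_rot': [-3.14, -0.0, 0.386], 'force': [-0.214, 0.102, 0.307], 'torque': [0.067, -0.008, -0.023], 'opening': 0.085}
scene [[494.5, 0.0, 260.9], [0.0, 494.5, 193.3], [0.0, 0.0, 1.0]] [[0.538, 0.8429, 0.0077, -0.3176], [0.7013, -0.4425, -0.5589, -0.2865], [-0.4677, 0.3062, -0.8292, 1.8566], [0.0, 0.0, 0.0, 1.0]]
top [[397.3, 0.0, 257.8], [0.0, 397.3, 193.7], [0.0, 0.0, 1.0]] [[-0.021, -0.9998, -0.003, 0.0458], [-0.9986, 0.0211, -0.0493, 0.5816], [0.0494, 0.002, -0.9988, 1.2077], [0.0, 0.0, 0.0, 1.0]]
```

View pics/top0.png

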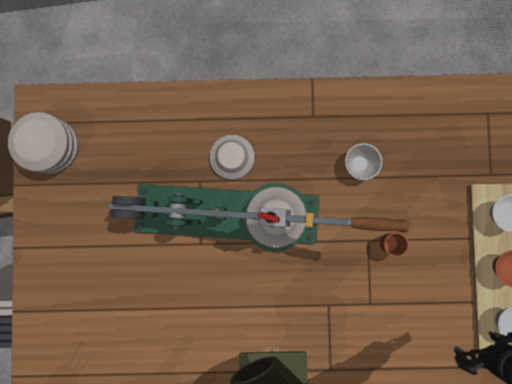

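View pics/scene0.png

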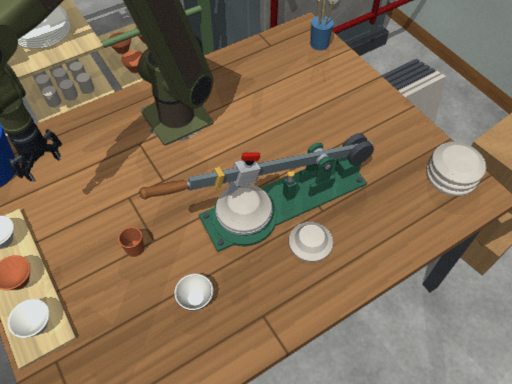

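Run:
```python
import cv2,numpy as np
a=cv2.imread("pics/scene0.png")[130:220,130:390];b=cv2.imread("pics/top0.png")[170:260,100:420]
a=cv2.resize(a,None,fx=3,fy=3,interpolation=2);b=cv2.resize(b,None,fx=2.5,fy=2.5,interpolation=2)
a=cv2.copyMakeBorder(a,0,0,0,20,0);b=cv2.copyMakeBorder(b,0,0,0,0,0)
cv2.imwrite("pics/crop.png",np.vstack([a,b]))
```

```text
(no output)
```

View pics/crop.png

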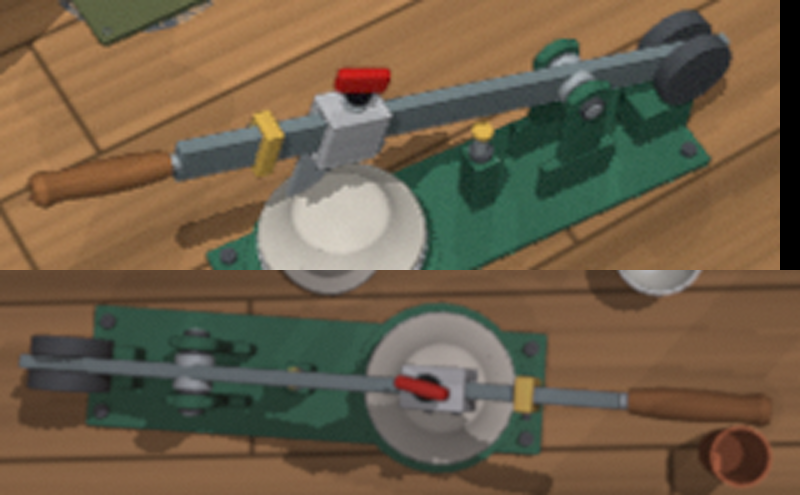

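```bash
cat > h.py <<'E'
import numpy as np, json
from scipy.optimize import least_squares
K={"scene":np.array([[494.5,0,260.9],[0,494.5,193.3],[0,0,1]]),"top":np.array([[397.3,0,257.8],[0,397.3,193.7],[0,0,1]])}
V={"scene":np.array([[0.538,0.8429,0.0077,-0.3176],[0.7013,-0.4425,-0.5589,-0.2865],[-0.4677,0.3062,-0.8292,1.8566]]),
"top":np.array([[-0.021,-0.9998,-0.003,0.0458],[-0.9986,0.0211,-0.0493,0.5816],[0.0494,0.002,-0.9988,1.2077]])}
def proj(c,p):
    q=K[c]@(V[c]@np.r_[p,1]); return q[:2]/q[2]
def frame(x,y,yaw,beam=0.):
    """arm frame: columns along, left(y), up(square to arm); pivot"""
    a=-np.pi/2+yaw; ex=np.array([np.cos(a),np.sin(a),0]); ey=np.array([-ex[1],ex[0],0]); ez=np.array([0,0,1.])
    t=.30-beam
    return np.c_[np.cos(t)*ex+np.sin(t)*ez, ey, np.cos(t)*ez-np.sin(t)*ex], np.array([x,y,0])-.27*ex+.165*ez
def pt(P,s,l,u,beam=0.):
    R,p=frame(*P,beam); return p+R@[s,l,u]
E
python3 - <<'E'
from h import *
T=lambda c,r:(100+c/2.5,170+(r-270)/2.5)
S=lambda c,r:(130+c/3,130+r/3)
def res(v,full=False):
    P=v[:3];h=v[3];k=v[4];ks=.251+h
    w=.026*np.array([np.cos(k),-np.sin(k)])
    L=[("top",T(771,409),(.583,0,0)),("top",T(626,400),(.457,0,0)),("scene",S(33,188),(.583,0,0)),("scene",S(176,160),(.457,0,0)),
       ("top",T(193,372),(0,0,.021)),
       ("top",T(396,380),(ks-w[0],-w[1],.074)),("top",T(447,394),(ks+w[0],w[1],.074)),
       ("scene",S(363,80),(ks,0,.063))]
    r=[proj(c,pt(P,*q))-np.array(uv) for c,uv,q in L]
    return np.ravel(r)
o=least_squares(res,[.5,-.05,0,.02,.1],loss="soft_l1");print(o.x.round(4));print(res(o.x).reshape(-1,2).round(1))
P=o.x[:3];h=o.x[3]
for n,q in [("pivot",(0,0,0)),("knob",(.251+h,0,.063)),("knobend",(.321,0,.063)),("handle",(.52,0,0))]: print(n,pt(P,*q).round(4))
print("handle down",pt(P,.52,0,0,.3).round(4))
print("ex",frame(*P,.3)[0][:,0].round(4))
E
```

```text
[ 0.5114 -0.0163 -0.0838  0.0266  0.1932]
[[-1.   0. ]
 [-0.2 -0.1]
 [-1.2  0.8]
 [-3.2  0.7]
 [-4.5 -0.4]
 [-0.7 -0. ]
 [-0.1  0.1]
 [-2.1 -0.1]]
pivot [0.534  0.2527 0.165 ]
knob [0.5134 0.0071 0.3072]
knobend [ 0.5099 -0.0343  0.32  ]
handle [ 0.4924 -0.2423  0.3187]
handle down [ 0.4905 -0.2654  0.165 ]
ex [-0.0837 -0.9965  0.    ]
```

Request:
move_arm:
  deltas:
    - [[0, 0, -50], -0.182, -1]
    - [[0, 0, -50], -0.182, -1]
    - [[0, 0, -50], -0.182, -1]
    - [[0, 0, -30], -0.182, -1]
    - [[0, 0, 0], -0.182, -1]
    - [[40, 12, 0], 0, -1]
    - [[40, 12, 0], 0, -1]
    - [[40, 12, 0], 0, -1]
    - [[40, 12, 0], 0, -1]
    - [[40, 12, 0], 0, -1]
    - [[40, 12, 0], 0, -1]
    - [[40, 12, 0], 0, -1]
    - [[40, 12, 0], 0, -1]
    - [[40, 12, 0], 0, -1]
    - [[40, 12, 0], 0, -1]
    - [[40, 12, 0], 0, -1]
    - [[40, 12, 0], 0, -1]
    - [[40, 12, 0], 0, -1]
    - [[40, 15, 0], 0, -1]
    - [[0, 0, 0], 0, -1]

```text
t: 2.6
eef_pos: [0.5153, 0.0082, 0.4098]
tool_rot: [-3.14, 0.0, 1.299]
force: [0.1, -0.1, 0.4]
opening: 0.0853
```

Run:
```python
from cell import telemetry, grab_frame
import cv2,numpy as np
s=telemetry.state();print({k:np.round(v,4).tolist() for k,v in s.items() if k in("t","qpos","eef_pos","tool_rot")})
f=grab_frame("wrist");cv2.imwrite("pics/w1.png",f["color"][:,:,::-1]);print(f["camera_matrix"].round(1).tolist(),f["view"].round(4).tolist())
```

```text
{'t': 2.6, 'qpos': [0.0156, 0.2391, 0.2945, 1.6282, 0.0004, 1.8577], 'eef_pos': [0.5153, 0.0082, 0.4098], 'tool_rot': [-3.1396, 0.0001, 1.2995]}
[[267.4, 0.0, 255.2], [0.0, 267.4, 192.0], [0.0, 0.0, 1.0]] [[0.9635, -0.2678, -0.0011, -0.495], [-0.2568, -0.9252, 0.2792, 0.054], [-0.0758, -0.2687, -0.9602, 0.5916], [0.0, 0.0, 0.0, 1.0]]
```

View pics/w1.png

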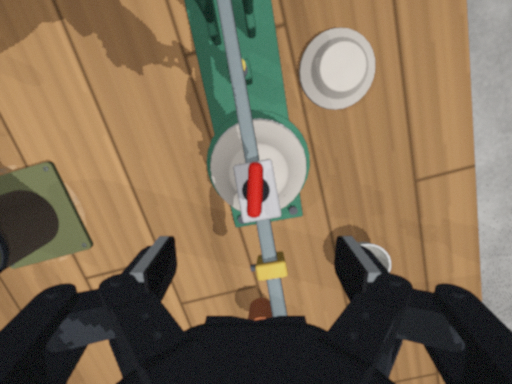

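Run:
```python
import h
from h import *
K["w"]=np.array([[267.4,0,255.2],[0,267.4,192],[0,0,1.]])
V["w"]=np.array([[0.9635,-0.2678,-0.0011,-0.495],[-0.2568,-0.9252,0.2792,0.054],[-0.0758,-0.2687,-0.9602,0.5916]])
T=lambda c,r:(100+c/2.5,170+(r-270)/2.5)
S=lambda c,r:(130+c/3,130+r/3)
def res(v,full=False):
    P=v[:3];h=v[3];k=v[4];ks=.251+h
    w=.026*np.array([np.cos(k),-np.sin(k)])
    L=[("top",T(771,409),(.583,0,0)),("scene",S(33,188),(.583,0,0)),
       ("top",T(193,372),(0,0,.0)),
       ("top",T(396,380),(ks-w[0],-w[1],.074)),("top",T(447,394),(ks+w[0],w[1],.074)),
       ("scene",S(363,80),(ks,0,.063)),
       ("w",(255.8,165),(ks-w[0],-w[1],.076)),("w",(254,215),(ks+w[0],w[1],.076)),
       ("w",(224,8),(.17,0,.021)),]
    r=[proj(c,pt(P,*q))-np.array(uv) for c,uv,q in L]
    r[-1][1]=0
    return np.ravel(r)
o=least_squares(res,[.5,-.05,0,.02,.1],loss="soft_l1");print(o.x.round(4));print(res(o.x).reshape(-1,2).round(1))
P=o.x[:3];h=o.x[3]
for n,q in [("knob",(.251+h,0,.063)),("knobend",(.321,0,.063)),("handle",(.52,0,0))]: print(n,pt(P,*q).round(4))
print("handle down",pt(P,.52,0,0,.3).round(4))
k=o.x[4];print("wing psi",np.pi/2+P[2]-np.arctan2(np.sin(k),.955*np.cos(k)))
print("collar px",proj("w",pt(P,.36,0,.025)))
```

```text
[ 0.5131 -0.0166 -0.0833  0.0262  0.2102]
[[-0.9 -0.8]
 [-1.   1.4]
 [-0.5 -0.8]
 [-0.7 -0.9]
 [-0.2 -0.5]
 [-1.7  0.3]
 [-1.6 -0.8]
 [-1.6  6.4]
 [15.4  0. ]]
knob [0.5151 0.0071 0.3071]
knobend [ 0.5116 -0.0346  0.32  ]
handle [ 0.4942 -0.2426  0.3187]
handle down [ 0.4923 -0.2657  0.165 ]
wing psi 1.2677453851451599
collar px [269.77042863 267.85502859]
```

Request:
move_arm:
  deltas:
    - [[0, 0, 40], 0.03, -1]
    - [[0, 0, 40], 0, -1]
    - [[0, 0, 25], 0, -1]
    - [[0, 0, 13], 0, -1]
    - [[0, 0, 0], 0, 1]
    - [[0, 0, 0], 0, 1]
    - [[0, 0, 0], 0, 1]
    - [[0, 0, 0], 0, 1]
    - [[0, 0, 0], 0, 1]
    - [[0, 0, 0], 0, 1]
  newtons: 20

```text
t: 3.9
eef_pos: [0.5147, 0.0061, 0.2942]
tool_rot: [3.14, -0.0, 1.266]
force: [-0.7, 0.7, 5.3]
opening: 0.0158
```

Run:
```python
from cell import telemetry, grab_frame
import cv2,numpy as np
f=grab_frame("wrist");cv2.imwrite("pics/w2.png",f["color"][:,:,::-1])
```

```text
(no output)
```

View pics/w2.png

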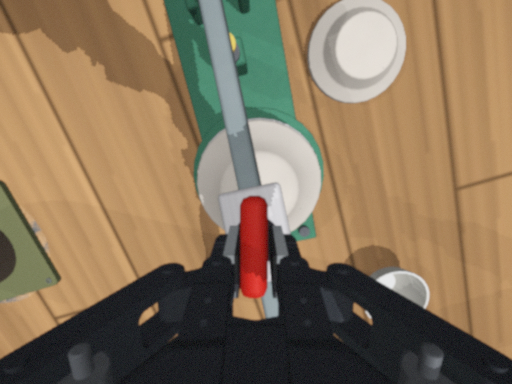

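Request:
move_arm:
  deltas:
    - [[-4.4, 1, -1.4], 0, 1]
    - [[-4.4, 1, -1.4], 0, 1]
    - [[-4.4, 1, -1.4], 0, 1]
    - [[-4.4, 1, -1.4], 0, 1]
    - [[-4.4, 1, -1.4], 0, 1]
    - [[-4.4, 1, -1.4], 0, 1]
    - [[-4.4, 1, -1.4], 0, 1]
    - [[-4.4, 1, -1.4], 0, 1]
    - [[0, 0, 0], 0, 1]

```text
t: 5.08
eef_pos: [0.5117, -0.0284, 0.3049]
tool_rot: [3.142, -0.004, 1.267]
force: [-1.3, 4.4, 3.4]
opening: 0.0156
```

Request:
move_arm:
  deltas:
    - [[-4.4, 1, -1.4], 0, 1]
    - [[-3, 0.7, -0.9], 0, 1]
    - [[-2, 0.4, -0.6], 0, 1]
    - [[0, 0, 0], 0, 1]

```text
t: 5.58
eef_pos: [0.5109, -0.0376, 0.3078]
tool_rot: [-3.142, -0.005, 1.267]
force: [-0.4, 6.4, 3.3]
opening: 0.0153
```

Request:
move_arm:
  deltas:
    - [[-2, 0.4, -0.6], 0, 1]
    - [[-2, 0.4, -0.6], 0, 1]
    - [[0, 0, 0], 0, 1]

```text
t: 5.95
eef_pos: [0.5107, -0.0394, 0.3083]
tool_rot: [-3.14, -0.01, 1.268]
force: [1.3, 13.0, -0.2]
opening: 0.0156
```

Request:
move_arm:
  deltas:
    - [[0, 0, 0], 0.08, 1]
    - [[0, 0, 0], 0.08, 1]
    - [[0, 0, 0], 0.08, 1]
    - [[0, 0, 0], 0.08, 1]
    - [[0, 0, 0], 0.08, 1]
    - [[0, 0, 0], 0, 1]

```text
t: 6.7
eef_pos: [0.5093, -0.0396, 0.3079]
tool_rot: [-3.135, -0.005, 0.869]
force: [-3.3, 12.6, -1.4]
opening: 0.016
```

Request:
move_arm:
  deltas:
    - [[0, 0, 0], 0.08, 1]
    - [[0, 0, 0], 0.08, 1]
    - [[0, 0, 0], 0.08, 1]
    - [[0, 0, 0], 0.08, 1]
    - [[0, 0, 0], 0.08, 1]
    - [[0, 0, 0], 0, 1]

```text
t: 7.45
eef_pos: [0.509, -0.0384, 0.3083]
tool_rot: [-3.132, -0.003, 0.47]
force: [-4.5, 17.8, 0.8]
opening: 0.016
```

Request:
move_arm:
  deltas:
    - [[0, 0, 0], 0.08, 1]
    - [[0, 0, 0], 0.08, 1]
    - [[0, 0, 0], 0.08, 1]
    - [[0, 0, 0], 0.08, 1]
    - [[0, 0, 0], 0.06, 1]
    - [[0, 0, 0], 0.04, 1]
    - [[0, 0, 0], 0, 1]
    - [[0, 0, 0], 0, 1]

```text
t: 8.45
eef_pos: [0.5053, -0.039, 0.3068]
tool_rot: [-3.132, 0.01, 0.049]
force: [-7.7, 16.2, -0.2]
opening: 0.016
```

Run:
```python
from cell import telemetry, grab_frame
import cv2,numpy as np
s=telemetry.state();print(s["qpos"],s["torque"])
f=grab_frame("wrist");cv2.imwrite("pics/w3.png",f["color"][:,:,::-1])
```

```text
[-8.19588748e-02  2.16593477e-01 -8.92611891e-04  1.36454859e+00
  7.71082189e-03  3.01041846e+00] [1.39613454 1.72043395 0.02384764]
```

View pics/w3.png

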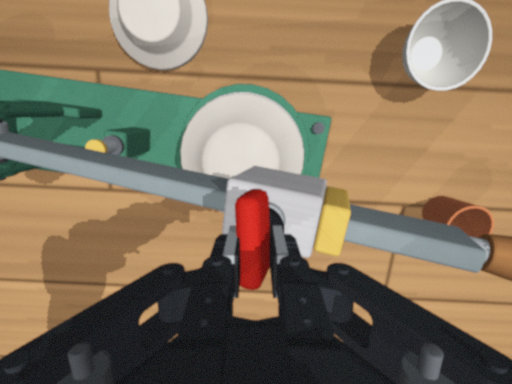

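Request:
move_arm:
  deltas:
    - [[0, -2.5, 0], 0, 1]
    - [[0, 0, 0], 0, 0]
    - [[0, 0, 0], 0, 0]
    - [[0, 0, -5], 0, -0.3]
    - [[0, 0, -25], 0, -0.3]
    - [[0, 0, -40], 0, -1]
    - [[0, 0, -30], 0, -1]
    - [[0, 0, 0], 0, -1]

```text
t: 9.5
eef_pos: [0.5112, -0.0415, 0.4111]
tool_rot: [3.141, -0.005, 0.045]
force: [0.5, -0.0, -0.0]
opening: 0.0854
```

Run:
```python
from cell import telemetry, grab_frame
import cv2,numpy as np
f=grab_frame("wrist");a=f["color"][:,:,::-1];t=grab_frame("top")["color"][:,:,::-1][170:260,100:420]
print(f["view"].round(4).tolist())
cv2.imwrite("pics/w4.png",np.vstack([a,cv2.copyMakeBorder(cv2.resize(t,(512,144),interpolation=2),0,0,0,0,0)]))
s=telemetry.state();print(s["eef_pos"],s["tool_rot"])
```

```text
[[0.0454, -0.999, 0.0028, -0.0658], [-0.9614, -0.0429, 0.272, 0.4071], [-0.2716, -0.0151, -0.9623, 0.6907], [0.0, 0.0, 0.0, 1.0]]
[ 0.51015053 -0.04129691  0.40833681] [ 3.14143574e+00 -2.17124142e-04  4.54180908e-02]
```

View pics/w4.png

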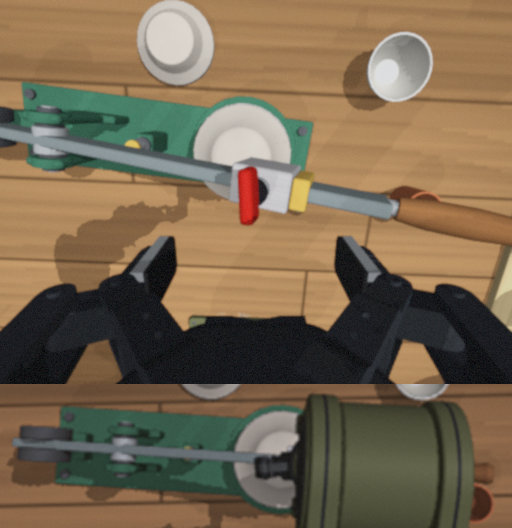

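Run:
```python
from h import *
K["w"]=np.array([[267.4,0,255.2],[0,267.4,192],[0,0,1.]])
V["w"]=np.array([[0.0454,-0.999,0.0028,-0.0658],[-0.9614,-0.0429,0.272,0.4071],[-0.2716,-0.0151,-0.9623,0.6907]])
P=[.5131,-.0166,-.0833]
for k in (1.1,1.25,1.4):
    w=.026*np.array([np.cos(k),-np.sin(k)])
    print(k,*[proj("w",pt(P,.321+s*w[0],s*w[1],.076)).round(1) for s in(-1,1)])
print("handle start",proj("w",pt(P,.457,0,0)),"on axis .52",proj("w",pt(P,.52,0,0)))
p=pt(P,.52,0,0);d=p-[.5105,-.0414,.410];psi=np.pi/2+P[2];print(p,psi)
for q in (.0454,psi):print(q,d@[np.cos(q),np.sin(q),0],d@[np.sin(q),-np.cos(q),0])
R=[pt(P,.52,0,0,b).round(4) for b in (0,.1,.2,.3)];print(R)
```

```text
1.1 [232.9 171.3] [252.1 227.4]
1.25 [237.  170.3] [248.1 228. ]
1.4 [241.3 170. ] [244. 228.]
handle start [394.43679425 208.47362914] on axis .52 [466.05844022 222.62637539]
[ 0.49423148 -0.24258865  0.31867051] 1.4874963267948966
0.0454 -0.025382580549638916 0.2002430035520993
1.4874963267948966 -0.2018446372236014 0.0005275329351841562
[array([ 0.4942, -0.2426,  0.3187]), array([ 0.4932, -0.2554,  0.2683]), array([ 0.4925, -0.2631,  0.2169]), array([ 0.4923, -0.2657,  0.165 ])]
```

Request:
move_arm:
  deltas:
    - [[0, 0, 0], -0.18, -1]
    - [[0, 0, 0], -0.18, -1]
    - [[0, 0, 0], -0.18, -1]
    - [[0, 0, 0], -0.18, -1]
    - [[0, 0, 0], -0.18, -1]
    - [[0, 0, 0], -0.18, -1]
    - [[0, 0, 0], -0.18, -1]
    - [[0, 0, 0], -0.18, -1]
    - [[-34, 0, 0], 0, -1]
    - [[-34, 0, 0], 0, -1]
    - [[-34, 0, 0], 0, -1]
    - [[-34, 0, 0], 0, -1]
    - [[-34, 0, 0], 0, -1]
    - [[-32, 0, 0], 0, -1]
    - [[0, 0, 40], 0, -1]
    - [[0, 0, 0], 0, -1]

```text
t: 11.6
eef_pos: [0.4897, -0.2414, 0.3637]
tool_rot: [-3.131, -0.004, 1.485]
force: [-0.4, 0.4, 0.9]
opening: 0.0852
```

Run:
```python
from cell import telemetry, grab_frame
import cv2,numpy as np
f=grab_frame("wrist");cv2.imwrite("pics/w5.png",f["color"][:,:,::-1])
s=telemetry.state();print(s["eef_pos"],s["tool_rot"])
```

```text
[ 0.49119627 -0.24172712  0.36652119] [-3.13612563e+00 -2.14744523e-03  1.48544576e+00]
```

View pics/w5.png

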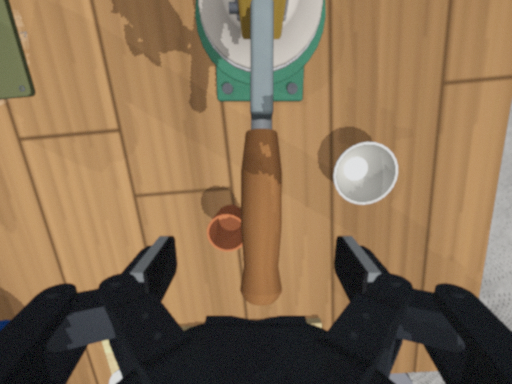

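Request:
move_arm:
  deltas:
    - [[0, 3, 30], 0, -1]
    - [[0, 0, 26], 0, -1]
    - [[0, 0, 12], 0, -1]
    - [[0, 0, 0], 0, 1]
    - [[0, 0, 0], 0, 1]
    - [[0, 0, 0], 0, 1]
    - [[0, 0, 0], 0, 1]
    - [[0, 0, 0], 0, 1]
  newtons: 50

```text
t: 12.65
eef_pos: [0.4934, -0.2426, 0.3026]
tool_rot: [-3.139, 0.002, 1.485]
force: [-7.7, 1.0, 8.7]
opening: 0.0291
```

Request:
move_arm:
  deltas:
    - [[-1.8, 0, 6], 0, 1]
    - [[-2.6, 0, 9.5], 0, 1]
    - [[-2.8, 0, 10], 0, 1]
    - [[-2.5, 0, 10], 0, 1]
    - [[-2.2, 0, 10], 0, 1]
    - [[-2, 0, 10], 0, 1]
    - [[-1.8, 0, 10], 0, 1]
    - [[0, 0, 0], 0, 1]

```text
t: 13.65
eef_pos: [0.492, -0.2584, 0.2366]
tool_rot: [-3.139, 0.001, 1.485]
force: [-7.9, 0.8, 11.9]
opening: 0.0293
```

Request:
move_arm:
  deltas:
    - [[-1.5, 0, 10], 0, 1]
    - [[-1.3, 0, 10], 0, 1]
    - [[-1.2, 0, 10], 0, 1]
    - [[-1, 0, 10], 0, 1]
    - [[-0.8, 0, 10], 0, 1]
    - [[-0.5, 0, 10], 0, 1]
    - [[-0.3, 0, 8], 0, 1]
    - [[0, 0, 6], 0, 1]
    - [[0, 0, 5], 0, 1]
    - [[0, 0, 0], 0, 1]

```text
t: 14.9
eef_pos: [0.4914, -0.266, 0.1581]
tool_rot: [-3.138, 0.003, 1.484]
force: [-10.3, -1.2, 13.4]
opening: 0.0296
```

Nearly there; creep on to the stop until the force rises.

Request:
move_arm:
  deltas:
    - [[0, 0, 3], 0, 1]
    - [[0, 0, 3], 0, 1]
    - [[0, 0, 2], 0, 1]
    - [[0, 0, 0], 0, 1]

```text
t: 15.4
eef_pos: [0.4914, -0.2661, 0.1504]
tool_rot: [-3.138, 0.004, 1.484]
force: [-9.8, -4.0, 13.8]
opening: 0.0291
```

Request:
move_arm:
  deltas:
    - [[0, 0, 2], 0, 1]
    - [[0, 0, 2], 0, 1]
    - [[0, 0, 0], 0, 1]

```text
t: 15.78
eef_pos: [0.4914, -0.2662, 0.1476]
tool_rot: [-3.139, 0.004, 1.484]
force: [-12.6, -0.6, 20.3]
opening: 0.0294
```

Request:
move_arm:
  deltas:
    - [[0, 0, 2], 0, 1]
    - [[0, 0, 1.5], 0, 1]
    - [[0, 0, 0], 0, 1]
    - [[0, 0, 0], 0, 1]
    - [[0, 0, 0], 0, 1]

```text
t: 16.4
eef_pos: [0.4915, -0.2662, 0.1473]
tool_rot: [-3.141, 0.005, 1.484]
force: [-17.6, 1.4, 36.6]
opening: 0.0295
```

Run:
```python
from cell import telemetry, grab_frame
import cv2,numpy as np
a=grab_frame("scene")["color"][:,:,::-1]
cv2.imwrite("pics/s6.png",cv2.resize(a[100:330,90:390],None,fx=2.6,fy=2.6,interpolation=2))
s=telemetry.state();print(s["t"],s["eef_pos"],s["force"])
```

```text
16.45 [ 0.49146172 -0.26623946  0.14735708] [-17.42094561   2.46293976  38.29034054]
```

View pics/s6.png

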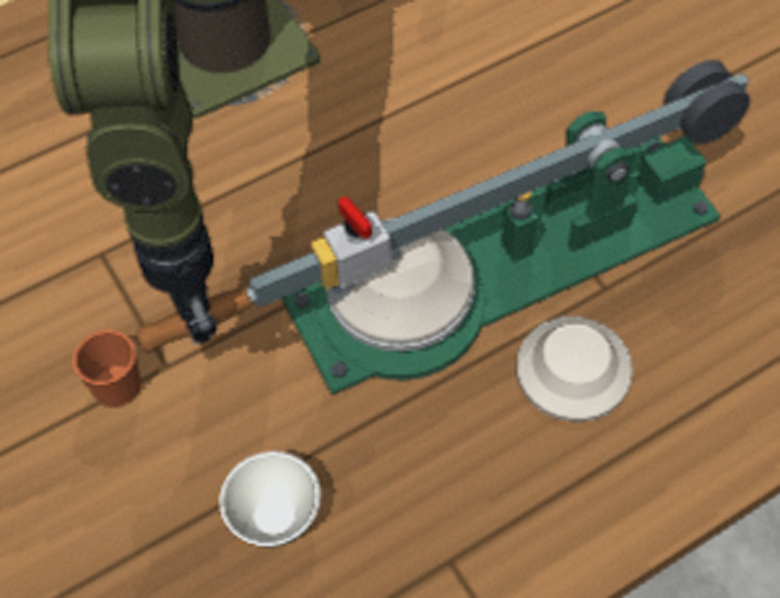

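The arm rests on the stop pin, the holder touches the collar, the wing lies across the arm, and the loose items stand where they did. I'll ease the push slightly and hand in.

Request:
move_arm:
  deltas:
    - [[0, 0, -1], 0, 1]
    - [[0, 0, 0], 0, 1]
    - [[0, 0, 0], 0, 1]

```text
t: 16.82
eef_pos: [0.4915, -0.2662, 0.1474]
tool_rot: [-3.141, 0.005, 1.484]
force: [-15.8, 2.1, 33.0]
opening: 0.0295
```

Run:
```python
from cell import telemetry, bot
s=telemetry.state();print(s["t"],s["eef_pos"],s["force"],s["opening"])
if s["force"][2]>18 and s["eef_pos"][2]<.1485: print(bot.close_job())
```

```text
16.825 [ 0.49146683 -0.26622892  0.14740201] [-15.81808332   2.11929745  33.02272608] 0.029518724057159617
the job is handed in; nothing more can be done
None
```

I slid the holder out to the brass collar by its knob and turned the knob clockwise to its end. Then I drew the arm down by its handle at about 0.1 m/s on to its stop. I handed the job in at 16.8 s with the handle still gripped; no verdict is reported.

- **Holder:** it sits against the collar in the pictures, and the push force rose to 13 N when it got there.
- **Knob:** about 1.4 rad, worked out from the wing's direction in the wrist picture.
- **Arm:** on its stop, with the tool pressing down at 33 N and no longer moving as the push increased. There was a steady sideways force of about 16 N on the handle at the end, because the grip was slightly off centre.
- **Bowl, cup and spare mould:** the last picture showed them standing with no visible shift. I judged this by eye and did not measure it.

No check failed or disagreed.

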